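# Make up the stone-setting kit and the finishing kit

## Robot

A 6-joint arm with a two-finger parallel gripper is mounted at the origin on a cart in front of the work surface, level with it; the furniture and walls round the work are solid. World frame = base frame: x ahead of the robot, y to its left, z up, the work surface at z = 0. Lengths are in m, angles in rad, forces in N, time in s.
With the tool pointing down it reaches from about 0.25 to 0.725 m from the base axis. Payload 9.7 kg.
Tool frame: the origin (TCP) lies between the finger pads; the fingertips stand 25 mm ahead of it and the grasp point (between the pads) lies 6 mm ahead of it; x points along the fingers, y is the direction in which the jaws open and shut, and the axes are right-handed (so a half turn about x gives the same grasp; the last joint's range is limited). The gripper opens to 85 mm and grips with 20 to 120 N. Pads are 22 mm wide; open, the fingers measure 114 mm over their backs; the gripper's body (76 mm by 85 mm) begins 54 mm behind the grasp point. The pads swing forward as they close: fully open they stand 13 mm farther back than shut.
Start: joints at [-1.128, 0.087, 0.176, 1.66, 0, 1.571], TCP at [0.236, -0.497, 0.256] pointing down, gripper open.
Joint ranges: [-3.13, 3.13], [-0.85, 1.81], [-1.15, 1.24], [-2.2, 2.28], [-1.44, 1.52], [-3.14, 3.14]. Speed limits (rad/s): [2.22, 2.22, 2.57, 3.14, 3.14, 3.14].

## Interface

Orientations are given as [roll, pitch, yaw] about the fixed x, y, z axes, in that order (R = Rz(yaw) Ry(pitch) Rx(roll)).
In Python, from bench import * gives the robot as it stands.
- The arm moves only by the tool step_arm, never from a script. Its argument "motion" is a list of rows, each a list of 5 numbers: the closure, from -1 (fully open) to 1 (shut), so that 0 is half open, then the shift along the tool's x, y, z normalised to -1 to 1, where 1 is 40 mm, then the turn about the tool's x normalised to -1 to 1, where 1 is 0.08 rad. A call has 1 to 10 rows; each row shifts and turns the commanded pose from where the row before left it, along the tool's axes as they then stand; what a row does not reach is not made up. A row lasts 1/10 s, in which the tool goes at most 50 mm and 8.59 degrees, less where a joint would pass 70% of its speed; a pose out of reach is approached as far as the arm can. A call with a number of a shift or a turn outside -1 to 1 is refused whole. A call with a gripper value outside its range is refused whole. The fingers move at their own pace and stop on an object; "squeeze" is the grip in N (left out, the last holds). Time passes only in rows, so rows that do not move let the fingers close. It gives the time, the measured TCP pose, the force and the opening at its end, in the units of the state.
- sense(): the state, without advancing time (a new reading comes with each control period).
- grab_frame(name): name is "side" or "top"; returns a dict with "img" (420x560x3 uint8, red, green, blue), "camera_matrix" (3x3 intrinsics, pixels), "k1" (the pictures are not rectified: a ray, as slopes to the right and down, at radius r is drawn at 1 + k1 r^2 times it, then the intrinsics apply), "R" (3x3) and "t" (3): a world point X has camera coordinates R X + t. Camera axes: x right, y down, z forward; pixel columns grow to the right and rows downward; lengths in m; the calibration is good to about 2 mm. A picture is of the moment at which its call begins. There is no depth.
- close_job(): hands the job in, once; it reports no verdict.
The state is a dict: "time": time; "qpos": joint angles; "joint_velocities": joint speeds; "joint_torque": joint torques, N m; "ee_pos": TCP position; "eef_rot": TCP orientation; "wrist_force": force on the tool from outside, world axes, zero at the start; "moment": the same for the moment, N m; "gripper_width": finger opening in m.
Only numpy, scipy, OpenCV 4.12 (cv2) and the standard library are available. Lean on these libraries where they do the work, as an engineer would, in place of code of your own. Each camera call takes 0.05 s, during which the arm holds its last target. There are 200 camera calls.

## Task

Make up today's two job kits on the foam kit boards, each thing lying on its own black outline. The blue board is the setting kit: wooden ring clamp on the long outline, small red box on the larger rectangle and oil bottle standing upright on the smaller one; the green board is the finishing kit: burnisher on the narrow outline and the orange wheel pushed fully down over the flat-sided spindle, turned so that its flat meets the spindle's flat. Let go of everything and leave the pliers and the brass weight where they are.

Things in the scene. Friction and masses are not known exactly. Their poses are not given: they have to be found in the camera images.
- blue_board: Blue fixed foam kit board, 140 (x) x 155 (y) x 6 mm; origin at the centre of the underside, upper face 6 mm above it. Black outlines (long along y): 34 x 130 mm centred at x=-38, y=0 mm for the ring clamp; 40 x 56 mm centred at x=+30, y=+35 mm, for the red box; 34 x 38 mm centred at x=+30, y=-45 mm, for the oil bottle.
- green_board: Green fixed foam kit board, 140 (x) x 155 (y) x 6 mm; origin at the centre of the underside, upper face 6 mm above it. Black outline 16 x 130 mm (long along y) centred at x=-45, y=0 mm for the burnisher. Steel spindle fixed at x=+22, y=0 mm in a black disc: 20 mm diameter, 30 mm high above the face, one flat side facing board +x, 4 mm from its axis; the top 6 mm taper to 0.6 of that.
- ring_clamp: Loose wooden ring clamp, reddish brown wood with a pale band, 30 x 125 x 25 mm (x, y, z), 70 g, lying with its long axis along its y. Origin at the centre of its underside. Either end may point either way on its outline.
- red_box: Loose small red sliding box, like a matchbox, 36 x 52 x 15 mm (x, y, z), 18 g; stays shut. Origin at the centre of its underside; lies flat. Either end may point either way.
- oil_vial: Loose closed square glass bottle with amber oil and a grey cap, 30 x 34 mm and 64 mm high (glass body 42 mm high: grip it there, not by the cap), 60 g, standing upright. Origin at the centre of its underside, z up. Any turn about z will do.
- burnisher: Loose burnisher, grey handle, brass collar and bent bright tip, 14 x 126 x 12 mm (x, y, z; about 10 mm wide and 10 mm high in the middle), 52 g, lying along its y. Origin at the centre of its underside. Either end may point either way.
- wheel: Loose orange polishing wheel lying flat, 54 mm diameter, 24 mm high, 60 g. Origin at the centre of its underside, z up along its axis. Through bore of 24 mm with one flat (steel insert) 6 mm from the axis on the x+ side; a white mark on top shows that side. With its x along the green board's x (within 10 degrees) it drops over the spindle with 2 mm of play all round, down to the board's face.
- pliers: Loose bystander: small pliers with black handles, 35 x 129 x 11 mm. Origin at the centre of the underside. To be left alone.
- brass_weight: Loose bystander: brass weight with a knob, 32 mm diameter, 30 mm high. Origin at the centre of the underside. To be left alone.

How it is judged:
At the end, for the whole second after the job is handed in: Clamp, box, bottle (upright) and burnisher rest on the faces of their boards within 12 mm of their outlines' centres, the long ones and the box within 0.25 rad of them; wheel down on the green board's face over the spindle; all released and at rest (x of ring_clamp in the frame of blue_board between -0.05 and -0.026 m and y of ring_clamp in the frame of blue_board between -0.012 and 0.012 m and z of ring_clamp in the frame of blue_board between 0.003 and 0.01 m and angle between each of ring_clamp, red_box, oil_vial, burnisher, wheel's own z axis and vertical below 0.15 rad and linear speed of each of ring_clamp, red_box, oil_vial, burnisher, wheel below 0.02 m/s and angle between the y axis of each of ring_clamp, red_box and the y axis of blue_board, either way round below 0.25 rad and x of red_box in the frame of blue_board between 0.018 and 0.042 m and y of red_box in the frame of blue_board between 0.023 and 0.047 m and z of red_box in the frame of blue_board between 0.003 and 0.01 m and x of oil_vial in the frame of blue_board between 0.018 and 0.042 m and y of oil_vial in the frame of blue_board between -0.057 and -0.033 m and z of oil_vial in the frame of blue_board between 0.003 and 0.01 m and x of burnisher in the frame of green_board between -0.057 and -0.033 m and y of burnisher in the frame of green_board between -0.012 and 0.012 m and z of burnisher in the frame of green_board between 0.003 and 0.01 m and angle between the y axis of burnisher and the y axis of green_board, either way round below 0.25 rad and x of wheel in the frame of green_board between 0.017 and 0.027 m and y of wheel in the frame of green_board between -0.005 and 0.005 m and z of wheel in the frame of green_board between 0.003 and 0.01 m); the robot touches nothing.
It fails at once if the pliers or the brass weight are moved by more than 30 mm (distance of any of pliers, brass_weight from where it was at the start of the episode above 0.03 m).
It also fails if it takes over 136 s, if anything falls off the work surface, if the arm or the gripper's body presses on something with over 40 N, if the wrist force passes 120 N, or if a joint passes its speed limit or range.

## Working session

There is one attempt and no reset: what is moved stays moved. The work goes in short steps, Python scripts to look and compute and a tool call to move; the robot and the scene stay as the last step left them, time stands still between calls to the robot, and variables do not carry over. Pictures are saved under pics/ and viewed, about 12 in all and at most 16, crops included, and the job is handed in when it is done.

Besides the shell and the picture viewer there is one more tool, called in YAML: its name, and indented under it one key for each argument. step_arm: Moves the arm, as the interface text tells. Scaled input: -1 to 1 covers 40 mm each way for a shift and 0.08 rad each way for a turn. Its arguments: {"type":"object","properties":{"motion":{"type":"array","items":{"type":"array","items":{"type":"number"}}},"squeeze":{"type":"number"}},"required":["motion"]}

```bash
ls; mkdir -p pics
python3 - <<'E'
from bench import *
import cv2,numpy as np
s=sense(); print({k:np.round(v,3).tolist() for k,v in s.items()})
for n in("top","side"):
    f=grab_frame(n); cv2.imwrite(f"pics/{n}0.png",cv2.cvtColor(f["img"],cv2.COLOR_RGB2BGR))
    print(n,f["camera_matrix"],f["k1"],f["R"],f["t"])
E
```

```text
pics
{'time': 0.0, 'qpos': [-1.128, 0.087, 0.175, 1.66, 0.0, 1.571], 'joint_velocities': [-0.0, -0.001, -0.002, 0.001, -0.001, 0.001], 'joint_torque': [0.0, -52.04, 46.48, 0.017, -0.0, -0.0], 'ee_pos': [0.236, -0.497, 0.256], 'eef_rot': [-1.576, 1.569, 2.008], 'wrist_force': [0.205, 0.362, -0.818], 'moment': [-0.083, -0.016, 0.017], 'gripper_width': 0.085}
top [[476.58280193   0.         276.0037349 ]
 [  0.         476.58280193 205.00663907]
 [  0.           0.           1.        ]] -0.09693302541989476 [[-1.94706566e-02 -9.99809942e-01  9.87027029e-04]
 [-9.93506684e-01  1.92372028e-02 -1.12135624e-01]
 [ 1.12095324e-01 -3.16397219e-03 -9.93692421e-01]] [0.04276107 0.57665922 1.0479251 ]
side [[470.10814741   0.         283.57156612]
 [  0.         470.10814741 217.71551482]
 [  0.           0.           1.        ]] -0.0959373190234488 [[-0.83620799 -0.54833558  0.00918088]
 [-0.28788947  0.42465774 -0.85836208]
 [ 0.46677174 -0.72041231 -0.51296223]] [0.50972354 0.18503339 0.97828424]
```

View pics/top0.png

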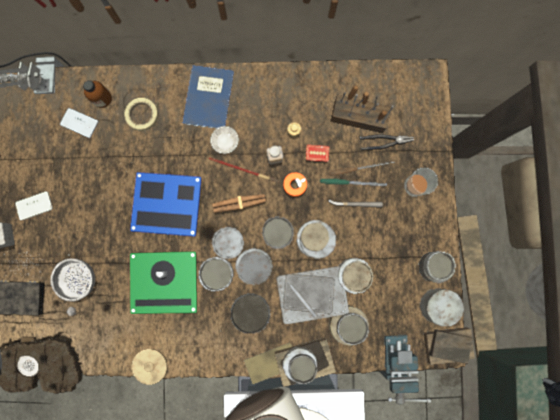

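View pics/side0.png

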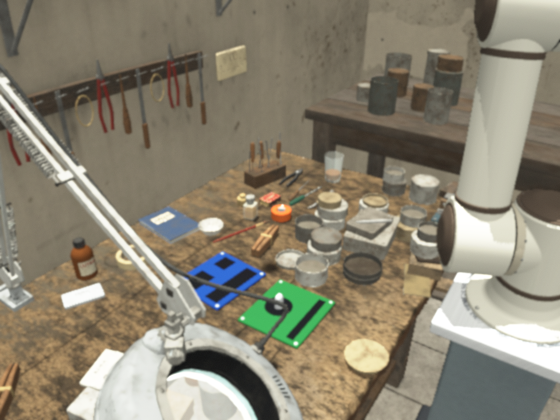

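```bash
cat > h.py <<'E'
from bench import *
import cv2,numpy as np
def proj(f,P):
    c=np.asarray(P,float).reshape(-1,3)@f["R"].T+f["t"]; s=c[:,:2]/c[:,2:]
    s=s*(1+f["k1"]*(s**2).sum(1,keepdims=True)); K=f["camera_matrix"]
    return s*[K[0,0],K[1,1]]+K[:2,2]
def unproj(f,uv,z):
    d=np.array([f["k1"],0,0,0,0])
    s=cv2.undistortPoints(np.asarray(uv,float).reshape(-1,1,2),f["camera_matrix"],d).reshape(-1,2)
    C=-f["R"].T@f["t"]; r=np.c_[s,np.ones(len(s))]@f["R"]
    return C+r*((np.reshape(z,(-1,1))-C[2])/r[:,2:])
def ortho(f,z,x1,y1,w,h,mm):
    "image row0 = x1 (down = -x), col0 = y1 (right = -y), mm per pixel"
    r,c=np.mgrid[0:h,0:w]; P=np.dstack([x1-r*mm/1e3,y1-c*mm/1e3,np.full(r.shape,z)])
    m=proj(f,P).astype(np.float32).reshape(h,w,2)
    return cv2.remap(f["img"],m[...,0],m[...,1],cv2.INTER_CUBIC)
def grid(im,x1,y1,mm,step=.05):
    im=im.copy();h,w=im.shape[:2]
    for k in range(-20,30):
        v=k*step; r=int(round((x1-v)*1e3/mm)); c=int(round((y1-v)*1e3/mm))
        if 0<=r<h: im[r,::4]=255; cv2.putText(im,f"{v:.2f}",(0,r-1),0,.35,(255,255,0),1)
        if 0<=c<w: im[::4,c]=255; cv2.putText(im,f"{v:.2f}",(c+1,10),0,.35,(0,255,255),1)
    return im
def save(n,im): cv2.imwrite(f"pics/{n}.png",cv2.cvtColor(im,cv2.COLOR_RGB2BGR))
E
python3 - <<'E'
from h import *
f=grab_frame("top"); np.save("pics/f0.npy",f,allow_pickle=True)
save("o1",grid(ortho(f,0.0,.60,.12,780,560,.5),.60,.12,.5,.02))
def seg(z,lo,hi,name,minA=100):
    x1,y1,mm=.72,.45,.5
    o=ortho(f,z,x1,y1,1600,1200,mm); m=cv2.inRange(cv2.cvtColor(o,cv2.COLOR_RGB2HSV),lo,hi)
    m=cv2.morphologyEx(m,cv2.MORPH_CLOSE,np.ones((9,9)))
    n,l,s,c=cv2.connectedComponentsWithStats(m)
    for i in np.argsort(-s[1:,4])[:2]+1:
        p=np.argwhere(l==i)[:,::-1].astype(np.float32); (cx,cy),(w,h),a=cv2.minAreaRect(p)
        b=cv2.boxPoints(((cx,cy),(w,h),a))
        print(name,s[i,4],"xy",round(x1-cy*mm/1e3,4),round(y1-cx*mm/1e3,4),"wh",w*mm,h*mm,a)
seg(.006,(105,120,60),(130,255,255),"blue")
seg(.006,(55,120,50),(85,255,255),"green")
seg(.024,(5,170,150),(18,255,255),"orange")
seg(.015,(0,150,120),(4,255,255),"red");seg(.015,(175,150,120),(180,255,255),"red2")
E
```

```text
blue 54594 xy 0.5889 0.2898 wh 154.97705078125 141.29527282714844 5.710593223571777
green 62372 xy 0.4068 0.2956 wh 138.30889892578125 153.513427734375 89.75824737548828
orange 1300 xy 0.6247 -0.0088 wh 55.487548828125 47.75404357910156 63.799888610839844
orange 314 xy 0.6285 -0.0042 wh 10.434226989746094 24.74770736694336 8.652542114257812
red 1027 xy 0.6922 -0.0661 wh 38.78532791137695 7.812185287475586 4.864514350891113
red 825 xy 0.7107 -0.0651 wh 36.10490036010742 9.08864688873291 2.862405300140381
```

View pics/o1.png

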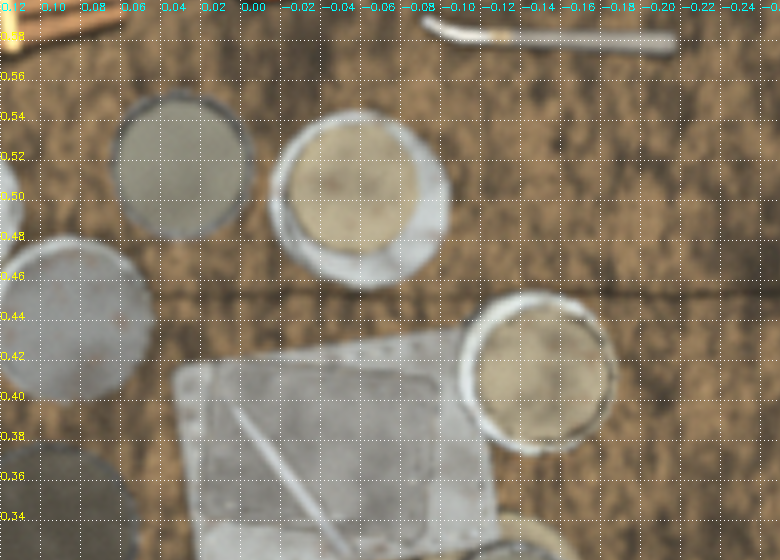

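Run:
```python
from h import *
f=np.load("pics/f0.npy",allow_pickle=True).item()
save("o2",grid(ortho(f,0.012,.78,.13,800,500,.5),.78,.13,.5,.02))
```

```text
(no output)
```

View pics/o2.png

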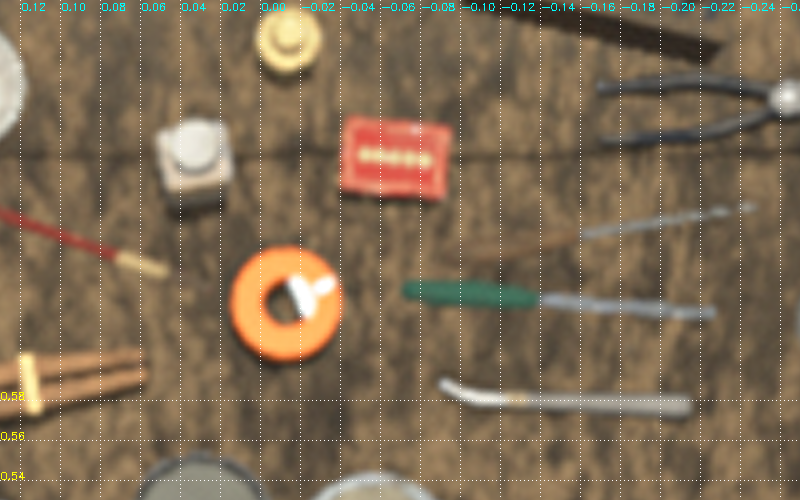

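Run:
```python
from h import *
f=np.load("pics/f0.npy",allow_pickle=True).item()
a=ortho(f,0.024,.665,.18,790,330,.3); A=grid(a,.665,.18,.3,.02)
b=ortho(f,0.042,.74,.08,330,260,.3); B=grid(b,.74,.08,.3,.02)
c=ortho(f,0.010,.60,-.08,460,260,.3); Cc=grid(c,.60,-.08,.3,.02)
save("o3",np.vstack([A,np.hstack([B,Cc])]))
o=ortho(f,.024,.66,.04,400,400,.25); hsv=cv2.cvtColor(o,cv2.COLOR_RGB2HSV)
m=cv2.inRange(hsv,(3,140,235),(22,255,255)); p=np.argwhere(m)[:,::-1]
(c,r)=cv2.minEnclosingCircle(p.astype(np.float32)); print("wheel",.66-c[1]*.25e-3,.04-c[0]*.25e-3,r*.25)
```

```text
wheel 0.6269742660522462 -0.012562957763671875 26.823305130004883
```

View pics/o3.png

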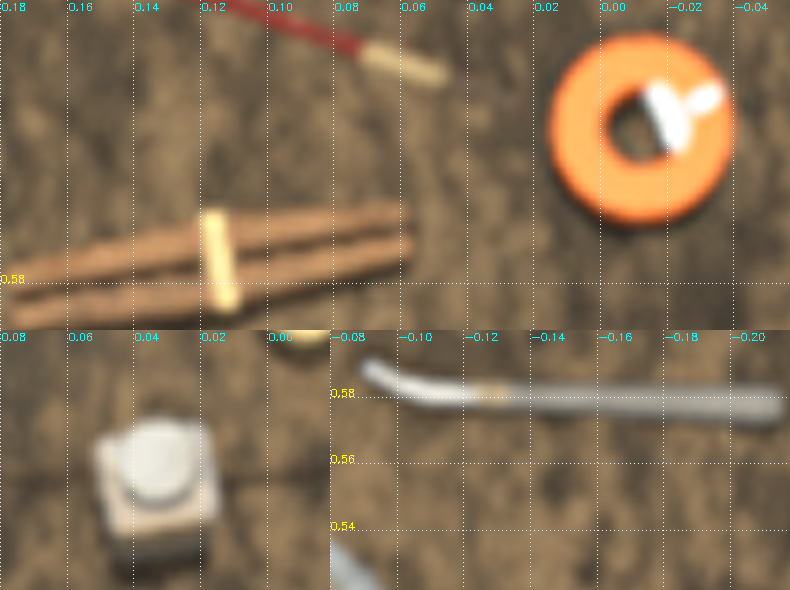

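```bash
cat > go.py <<'E'
"python3 go.py x y z yawdeg [picture]: rows needed to bring TCP there, jaw along Rz(yaw) x (mod pi)"
import sys
from h import *
from scipy.spatial.transform import Rotation as Ro
x,y,z,th=map(float,sys.argv[1:5]); s=sense()
R=Ro.from_euler("xyz",s["eef_rot"]).as_matrix(); p=np.array(s["ee_pos"])
j=np.degrees(np.arctan2(R[1,1],R[0,1])); d=(th-j+90)%180-90
d=-np.radians(d)            # tool x points down: + turn lowers the world yaw
R2=R@Ro.from_euler("x",d).as_matrix(); v=R2.T@(np.array([x,y,z])-p)
print("t",round(s["time"],2),"p",p.round(4),"jaw yaw",round(j,2),"q6",round(s["qpos"][5],3),"w",round(s["gripper_width"],4),"F",np.round(s["wrist_force"],1),"tilt",R[:,0].round(4))
print("turn units",round(d/.08,2),"then shift units xyz",(v/.04).round(3), "now axes:",(R.T@(np.array([x,y,z])-p)/.04).round(3))
if len(sys.argv)>5:
    f=grab_frame("top"); save(sys.argv[5],f["img"])
E
python3 go.py .5796 -.154 .10 -2.1
```

```text
t 0.15 p [ 0.2356 -0.4968  0.2557] jaw yaw -64.63 q6 1.571 w 0.0854 F [-0.  -0.3 -0.4] tilt [-5.e-04  9.e-04 -1.e+00]
turn units -13.64 then shift units xyz [ 3.897  8.282 -8.877] now axes: [  3.897  -4.055 -11.443]
```

step_arm:
  motion:
    - [0,0,0,0,-1]
    - [0,0,0,0,-1]
    - [0,0,0,0,-1]
    - [0,0,0,0,-1]
    - [0,0,0,0,-1]
    - [0,0,0,0,-1]
    - [0,0,0,0,-1]
    - [0,0,0,0,-1]
    - [0,0,0,0,-1]
    - [0,0,0,0,-1]
  squeeze: 40

```text
time: 1.15
ee_pos: [0.2356, -0.4969, 0.256]
eef_rot: [-2.364, 1.57, 2.024]
wrist_force: [0.2, -0.9, -0.5]
gripper_width: 0.0424
```

step_arm:
  motion:
    - [0.2,0,0,0,-1]
    - [0.2,0,0,0,-1]
    - [0.2,0,0,0,-1]
    - [0.2,0,0,0,-0.64]
    - [0.2,0,0.7,-0.75,0]
    - [0.2,0,0.7,-0.75,0]
    - [0.2,0,0.7,-0.75,0]
    - [0.2,0,0.7,-0.75,0]
    - [0.2,0,0.7,-0.75,0]
    - [0.2,0,0.7,-0.75,0]

```text
time: 2.15
ee_pos: [0.411, -0.3219, 0.2561]
eef_rot: [-2.126, 1.571, 2.55]
wrist_force: [0.4, -1.7, -0.8]
gripper_width: 0.034
```

step_arm:
  motion:
    - [0.2,0.5,0.7,-0.75,0]
    - [0.2,0.5,0.7,-0.75,0]
    - [0.2,0.5,0.7,-0.75,0]
    - [0.2,0.5,0.7,-0.75,0]
    - [0.2,0.5,0.7,-0.75,0]
    - [0.2,0.5,0.6,-0.6,0]
    - [0.2,0.8,0,0,0]
    - [0.2,0,0,0,0]
    - [0.2,0,0,0,0]

```text
time: 3.05
ee_pos: [0.5799, -0.1555, 0.1043]
eef_rot: [-1.726, 1.569, 2.949]
wrist_force: [-0.4, -1.1, 0.7]
gripper_width: 0.0341
```

```bash
python3 go.py .5796 -.154 .028 -2.1
```

```text
t 3.05 p [ 0.5799 -0.1555  0.1043] jaw yaw -2.11 q6 1.346 w 0.0341 F [-0.4 -1.1  0.7] tilt [-1.6e-03  3.0e-04 -1.0e+00]
turn units -0.0 then shift units xyz [ 1.908 -0.005 -0.036] now axes: [ 1.908 -0.005 -0.036]
```

step_arm:
  motion:
    - [0.2,0.7,0,0,0]
    - [0.2,0.6,0,-0.04,0]
    - [0.2,0.4,0,0,0]
    - [0.2,0.2,0,0,0]
    - [0.2,0,0,0,0]
    - [0.5,0,0,0,0]
    - [1,0,0,0,0]
    - [1,0,0,0,0]
    - [1,0,0,0,0]
    - [1,0,0,0,0]

```text
time: 4.05
ee_pos: [0.5813, -0.1541, 0.0298]
eef_rot: [1.236, 1.568, -0.372]
wrist_force: [-1.6, -0.6, 6.4]
gripper_width: 0.0076
```

step_arm:
  motion:
    - [1,0,0,0,0]
    - [1,-0.5,0,0,0]
    - [1,-1,0,0,0]
    - [1,-1,0,0,0]
    - [1,0,0,0,0]
    - [1,0,0,0,0]

```text
time: 4.65
ee_pos: [0.5811, -0.1539, 0.1295]
eef_rot: [1.377, 1.568, -0.231]
wrist_force: [-0.0, 0.1, -2.1]
gripper_width: 0.0078
```

```bash
python3 go.py .362 .296 .13 0.2 p1
```

```text
t 4.65 p [ 0.5811 -0.1539  0.1295] jaw yaw -2.1 q6 1.349 w 0.0078 F [-0.   0.1 -2.1] tilt [ 2.3e-03 -5.0e-04 -1.0e+00]
turn units -0.5 then shift units xyz [ -0.033  -5.439 -11.267] now axes: [ -0.033  -5.888 -11.039]
```

step_arm:
  motion:
    - [1,-1,0,0,-0.5]
    - [1,-1,0,0,0]
    - [1,0,-0.4,-0.83,0]
    - [1,0,-0.4,-0.83,0]
    - [1,0,-0.4,-0.83,0]
    - [1,0,-0.4,-0.83,0]
    - [1,0,-0.4,-0.83,0]
    - [1,0,-0.4,-0.83,0]
    - [1,0,-0.4,-0.83,0]
    - [1,0,-0.4,-0.83,0]

```text
time: 5.7
ee_pos: [0.4503, 0.1124, 0.2066]
eef_rot: [-1.343, 1.568, -2.911]
wrist_force: [0.5, 0.4, 0.1]
gripper_width: 0.0075
```

step_arm:
  motion:
    - [1,0,-0.4,-0.83,0]
    - [1,0,-0.4,-0.83,0]
    - [1,0,-0.4,-0.83,0]
    - [1,0,-0.4,-0.83,0]
    - [1,0,-0.4,-0.83,0]
    - [1,0.8,-0.2,-0.4,0]
    - [1,0.8,0,0,0]
    - [1,0.6,0,0,0]
    - [1,0,0,0,0]
    - [1,0,0,0,0]

```text
time: 6.7
ee_pos: [0.3627, 0.2927, 0.1198]
eef_rot: [-0.904, 1.569, -2.472]
wrist_force: [0.7, 0.5, -0.6]
gripper_width: 0.0076
```

```bash
python3 go.py .362 .296 .036 0.2 p1
```

```text
t 6.7 p [0.3627 0.2927 0.1198] jaw yaw 0.18 q6 2.247 w 0.0076 F [ 0.7  0.5 -0.6] tilt [-0.0015 -0.0012 -1.    ]
turn units -0.0 then shift units xyz [ 2.096 -0.013 -0.084] now axes: [ 2.096 -0.013 -0.084]
```

View pics/p1.png

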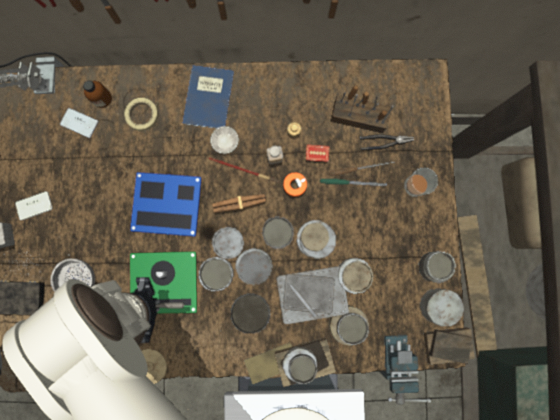

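step_arm:
  motion:
    - [1,0.7,0,-0.08,0]
    - [1,0.6,0,0,0]
    - [1,0.5,0,0,0]
    - [1,0.2,0,0,0]
    - [1,0.1,0,0,0]
    - [1,0,0,0,0]
    - [0.5,0,0,0,0]
    - [0.5,0,0,0,0]
    - [0.5,0,0,0,0]
    - [0.4,-0.5,0,0,0]

```text
time: 7.75
ee_pos: [0.3621, 0.2955, 0.0547]
eef_rot: [-0.893, 1.567, -2.46]
wrist_force: [-0.4, -0.6, -0.1]
gripper_width: 0.0252
```

step_arm:
  motion:
    - [0.2,-1,0,0,0]
    - [0,-1,0,0,0]
    - [-0.1,-1,0,0,0]
    - [-0.1,-0.5,0,0,0]

```text
time: 8.15
ee_pos: [0.3637, 0.2968, 0.2003]
eef_rot: [2.257, 1.566, 0.689]
wrist_force: [0.7, 1.8, -1.3]
gripper_width: 0.0473
```

```bash
python3 go.py .586 .119 .10 9.1
```

```text
t 8.15 p [0.3637 0.2968 0.2003] jaw yaw 0.18 q6 2.252 w 0.0473 F [ 0.7  1.8 -1.3] tilt [ 0.0035  0.0029 -1.    ]
turn units -1.95 then shift units xyz [2.515 4.774 5.274] now axes: [2.515 5.534 4.471]
```

step_arm:
  motion:
    - [-0.1,0,0,0,-1]
    - [-0.1,0,0,0,-0.95]
    - [-0.1,0.2,0.68,0.75,0]
    - [-0.1,0.2,0.68,0.75,0]
    - [-0.1,0.2,0.68,0.75,0]
    - [-0.1,0.3,0.68,0.75,0]
    - [-0.1,0.3,0.68,0.75,0]
    - [-0.1,0.3,0.68,0.75,0]
    - [-0.1,0.3,0.69,0.77,0]
    - [-0.1,0.4,0,0,0]

```text
time: 9.15
ee_pos: [0.588, 0.1155, 0.1078]
eef_rot: [1.14, 1.569, -0.275]
wrist_force: [-1.7, 1.0, 0.3]
gripper_width: 0.0472
```

step_arm:
  motion:
    - [-0.1,0.4,0,0,0]
    - [-0.1,0,0,0,0]
    - [-0.1,0,0,0,0]

```text
time: 9.45
ee_pos: [0.5848, 0.1185, 0.0927]
eef_rot: [-1.455, 1.571, -2.866]
wrist_force: [0.1, -0.2, 0.6]
gripper_width: 0.0469
```

```bash
python3 go.py .586 .119 .029 9.1 p2
python3 - <<'E'
from h import *
f=grab_frame("top")
np.save("pics/f2.npy",f,allow_pickle=True)
save("p2",np.hstack([cv2.resize(f["img"][230:330,120:210],None,fx=4,fy=4,interpolation=cv2.INTER_CUBIC),cv2.resize(f["img"][170:270,190:290],None,fx=4,fy=4,interpolation=cv2.INTER_CUBIC)]))
E
```

```text
t 9.45 p [0.5848 0.1185 0.0927] jaw yaw 9.13 q6 1.611 w 0.0469 F [ 0.1 -0.2  0.6] tilt [-1.e-04 -0.e+00 -1.e+00]
turn units 0.01 then shift units xyz [ 1.593  0.032 -0.008] now axes: [ 1.593  0.032 -0.008]
```

View pics/p2.png

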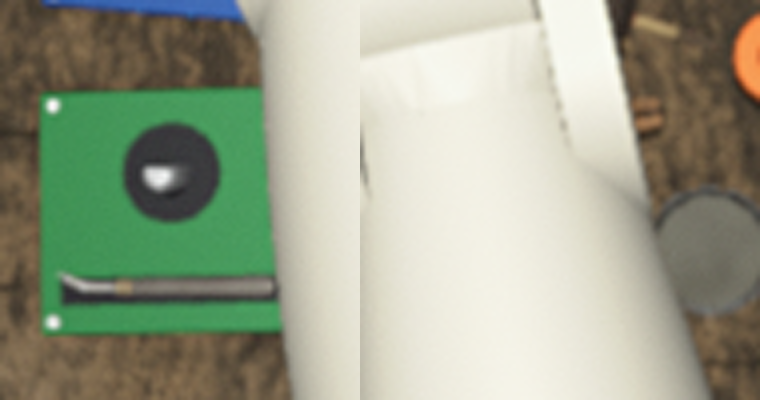

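step_arm:
  motion:
    - [-0.1,0.7,0,0,0]
    - [-0.1,0.5,0,0,0]
    - [-0.1,0.3,0,0,0]
    - [-0.1,0.1,0,0,0]
    - [0.3,0,0,0,0]
    - [0.6,0,0,0,0]
    - [1,0,0,0,0]
    - [1,0,0,0,0]
    - [1,0,0,0,0]
    - [1,0,0,0,0]

```text
time: 10.55
ee_pos: [0.5855, 0.1186, 0.0294]
eef_rot: [1.628, 1.569, 0.216]
wrist_force: [-0.4, 0.4, 5.2]
gripper_width: 0.0262
```

step_arm:
  motion:
    - [1,0,0,0,0]
    - [1,-0.5,0,0,0]
    - [1,-1,0,0,0]
    - [1,-1,0,0,0]
    - [1,0,0,0,0]
    - [1,0,0,0,0]

```text
time: 11.15
ee_pos: [0.5853, 0.1185, 0.1291]
eef_rot: [1.601, 1.569, 0.189]
wrist_force: [-1.3, 0.7, -1.5]
gripper_width: 0.0258
```

```bash
python3 - <<'E'
import numpy as np
t=np.radians(-5.7);R=np.array([[np.cos(t),-np.sin(t)],[np.sin(t),np.cos(t)]])
for n,p in dict(clamp=(-.038,0),box=(.03,.035),vial=(.03,-.045)).items(): print(n,([.5889,.2898]+R@p).round(4))
E
python3 go.py .5511 .2936 .129 -5.7
```

```text
clamp [0.5511 0.2936]
box [0.6222 0.3216]
vial [0.6143 0.242 ]
t 11.15 p [0.5853 0.1185 0.1291] jaw yaw 9.12 q6 1.611 w 0.0258 F [-1.3  0.7 -1.5] tilt [ 1.8e-03  3.0e-04 -1.0e+00]
turn units 3.23 then shift units xyz [ 2.000e-03 -1.287e+00 -4.271e+00] now axes: [ 2.000e-03 -1.510e-01 -4.458e+00]
```

step_arm:
  motion:
    - [1,0,0,0,1]
    - [1,0,0,0,1]
    - [1,0,0,0,1]
    - [1,0,0,0,0.23]
    - [1,0,-0.25,-0.85,0]
    - [1,0,-0.25,-0.85,0]
    - [1,0,-0.26,-0.85,0]
    - [1,0,-0.26,-0.85,0]
    - [1,0,-0.26,-0.85,0]
    - [1,0,0,0,0]

```text
time: 12.15
ee_pos: [0.5492, 0.296, 0.1267]
eef_rot: [-1.469, 1.569, -3.134]
wrist_force: [-1.3, -0.8, -0.7]
gripper_width: 0.0258
```

step_arm:
  motion:
    - [1,0.5,0,0,0]
    - [1,0.3,0,0,0]
    - [1,0,0,0,0]
    - [1,0,0,0,0]

```text
time: 12.55
ee_pos: [0.5506, 0.292, 0.0959]
eef_rot: [-0.958, 1.57, -2.628]
wrist_force: [-0.2, -0.3, -0.5]
gripper_width: 0.0258
```

```bash
python3 go.py .5511 .2936 .036 -5.7
python3 - <<'E'
from h import *
f=grab_frame("top")
save("p3",cv2.resize(f["img"][160:260,110:250],None,fx=4,fy=4,interpolation=cv2.INTER_CUBIC))
g=grab_frame("side")
save("p3s",cv2.resize(g["img"][200:350,150:370],None,fx=3,fy=3,interpolation=cv2.INTER_CUBIC))
E
```

```text
t 12.55 p [0.5506 0.292  0.0959] jaw yaw -5.7 q6 2.158 w 0.0258 F [-0.2 -0.3 -0.5] tilt [-1.e-03 -6.e-04 -1.e+00]
turn units 0.0 then shift units xyz [ 1.498  0.009 -0.042] now axes: [ 1.498  0.009 -0.042]
```

View pics/p3s.png

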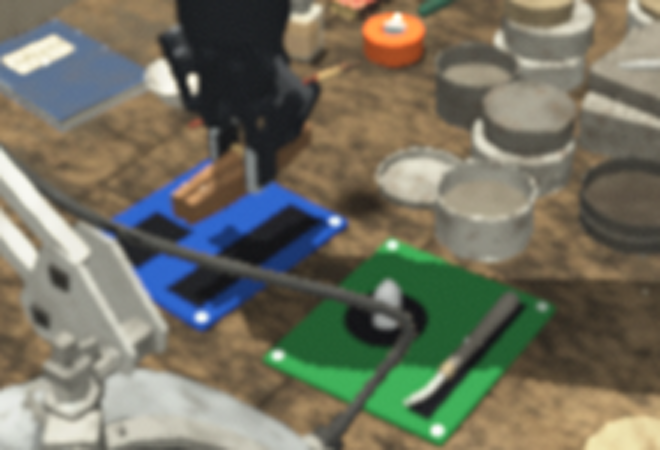

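step_arm:
  motion:
    - [1,0.6,0,-0.04,0]
    - [1,0.5,0,0,0]
    - [1,0.25,0,0,0]
    - [1,0.12,0,0,0]
    - [1,0.02,0,0,0]
    - [1,0,0,0,0]
    - [0.1,0,0,0,0]
    - [0.1,0,0,0,0]
    - [0.1,0,0,0,0]
    - [0.1,-0.5,0,0,0]

```text
time: 13.65
ee_pos: [0.5497, 0.2936, 0.0545]
eef_rot: [-0.989, 1.567, -2.659]
wrist_force: [-0.1, 0.3, 1.1]
gripper_width: 0.0383
```

step_arm:
  motion:
    - [0,-1,0,0,0]
    - [-0.2,-1,0,0,0]
    - [-0.2,-1,0,0,0]
    - [-0.2,-0.5,0,0,0]
    - [-0.2,0,0,0,0]

```text
time: 14.15
ee_pos: [0.552, 0.2948, 0.2009]
eef_rot: [2.165, 1.565, 0.495]
wrist_force: [0.7, -0.4, -0.1]
gripper_width: 0.0513
```

```bash
python3 go.py .701 -.068 .20 -5.4
```

```text
t 14.15 p [0.552  0.2948 0.2009] jaw yaw -5.68 q6 2.16 w 0.0513 F [ 0.7 -0.4 -0.1] tilt [ 0.0055  0.003  -1.    ]
turn units -0.06 then shift units xyz [0.017 4.561 8.68 ] now axes: [0.017 4.603 8.658]
```

step_arm:
  motion:
    - [-0.2,0.1,0.38,0.72,0]
    - [-0.2,0.1,0.38,0.72,0]
    - [-0.2,0.1,0.38,0.72,0]
    - [-0.2,0.1,0.38,0.72,0]
    - [-0.2,0.1,0.38,0.72,0]
    - [-0.2,0.1,0.38,0.72,0]
    - [-0.2,0.1,0.38,0.72,0]
    - [-0.2,0.1,0.38,0.72,0]
    - [-0.2,0.1,0.38,0.72,0]
    - [-0.2,0.1,0.38,0.72,0]

```text
time: 15.15
ee_pos: [0.6737, -0.0087, 0.1553]
eef_rot: [-1.496, 1.569, 3.117]
wrist_force: [0.7, 1.0, 0.1]
gripper_width: 0.0509
```

step_arm:
  motion:
    - [-0.2,0.3,0.38,0.72,0]
    - [-0.2,0.5,0.38,0.72,0]
    - [-0.2,0.4,0,0,0]
    - [-0.2,0,0,0,0]
    - [-0.2,0,0,0,0]

```text
time: 15.65
ee_pos: [0.6977, -0.0674, 0.1081]
eef_rot: [-1.648, 1.569, 2.965]
wrist_force: [0.5, 1.3, 0.7]
gripper_width: 0.0514
```

```bash
python3 go.py .701 -.068 .029 -5.4
python3 - <<'E'
from h import *
f=grab_frame("top"); np.save("pics/f4.npy",f,allow_pickle=True)
save("p4",np.hstack([cv2.resize(f["img"][160:260,110:230],None,fx=3.3,fy=3.3,interpolation=cv2.INTER_CUBIC),cv2.resize(f["img"][110:210,260:380],None,fx=3.3,fy=3.3,interpolation=cv2.INTER_CUBIC)]))
E
```

```text
t 15.65 p [ 0.6977 -0.0674  0.1081] jaw yaw -5.67 q6 1.573 w 0.0514 F [0.5 1.3 0.7] tilt [-1.5e-03  3.0e-04 -1.0e+00]
turn units -0.06 then shift units xyz [1.977 0.087 0.007] now axes: [1.977 0.087 0.007]
```

View pics/p4.png

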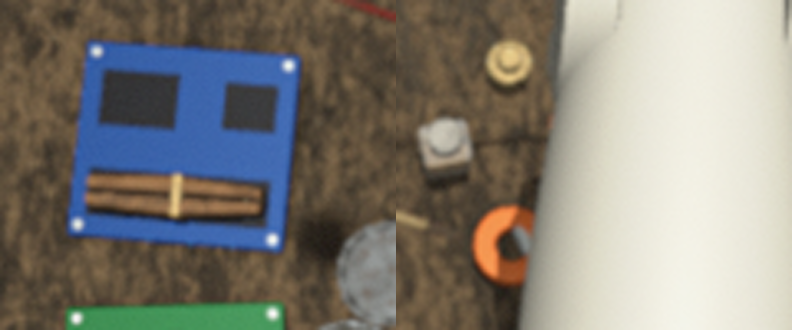

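step_arm:
  motion:
    - [-0.2,0.8,0.08,0,0]
    - [-0.2,0.6,0,0,0]
    - [-0.2,0.4,0,0,0]
    - [-0.2,0.15,0,0,0]
    - [0,0,0,0,0]
    - [0.3,0,0,0,0]
    - [1,0,0,0,0]
    - [1,0,0,0,0]
    - [1,0,0,0,0]
    - [1,0,0,0,0]
  squeeze: 25

```text
time: 16.7
ee_pos: [0.7019, -0.0681, 0.0318]
eef_rot: [1.612, 1.569, -0.058]
wrist_force: [-0.1, -1.1, 5.5]
gripper_width: 0.0363
```

step_arm:
  motion:
    - [1,0,0,0,0]
    - [1,-0.5,0,0,0]
    - [1,-1,0,0,0]
    - [1,-1,0,0,0]
    - [1,0,0,0,0]
    - [1,0,0,0,0]

```text
time: 17.3
ee_pos: [0.7019, -0.0681, 0.1318]
eef_rot: [1.562, 1.569, -0.108]
wrist_force: [-0.4, -0.6, -1.3]
gripper_width: 0.0362
```

```bash
python3 go.py .6222 .3216 .129 -5.7
```

```text
t 17.3 p [ 0.7019 -0.0681  0.1318] jaw yaw -5.68 q6 1.573 w 0.0362 F [-0.4 -0.6 -1.3] tilt [ 2.2e-03 -2.0e-04 -1.0e+00]
turn units 0.0 then shift units xyz [ 0.064 -2.951 -9.497] now axes: [ 0.064 -2.949 -9.498]
```

step_arm:
  motion:
    - [1,-0.3,-0.25,-0.79,0]
    - [1,-0.2,-0.25,-0.79,0]
    - [1,0,-0.25,-0.79,0]
    - [1,0,-0.25,-0.79,0]
    - [1,0,-0.25,-0.79,0]
    - [1,0,-0.25,-0.79,0]
    - [1,0,-0.25,-0.79,0]
    - [1,0,-0.25,-0.79,0]
    - [1,0,-0.25,-0.79,0]
    - [1,0,-0.25,-0.79,0]

```text
time: 18.3
ee_pos: [0.6321, 0.2573, 0.1486]
eef_rot: [-1.085, 1.568, -2.755]
wrist_force: [0.2, -0.1, -0.5]
gripper_width: 0.0364
```

step_arm:
  motion:
    - [1,0.5,-0.23,-0.8,0]
    - [1,0.5,-0.22,-0.8,0]
    - [1,0.4,0,0,0]
    - [1,0,0,0,0]
    - [1,0,0,0,0]

```text
time: 18.8
ee_pos: [0.6213, 0.3208, 0.0938]
eef_rot: [-0.894, 1.569, -2.564]
wrist_force: [0.8, 0.0, -0.1]
gripper_width: 0.0362
```

```bash
python3 go.py .6222 .3216 .037 -5.7
```

```text
t 18.8 p [0.6213 0.3208 0.0938] jaw yaw -5.71 q6 2.147 w 0.0362 F [ 0.8  0.  -0.1] tilt [-0.0017 -0.0011 -1.    ]
turn units -0.0 then shift units xyz [ 1.42   0.022 -0.024] now axes: [ 1.42   0.022 -0.024]
```

step_arm:
  motion:
    - [1,0.6,0,-0.02,0]
    - [1,0.4,0.02,0,0]
    - [1,0.25,0,0,0]
    - [1,0.15,0,0,0]
    - [1,0.02,0,0,0]
    - [1,0,0,0,0]
    - [-0.1,0,0,0,0]
    - [-0.1,0,0,0,0]
    - [-0.1,0,0,0,0]
    - [-0.1,-0.5,0,0,0]

```text
time: 19.8
ee_pos: [0.6211, 0.3219, 0.0552]
eef_rot: [-0.996, 1.566, -2.666]
wrist_force: [0.2, -0.3, -0.3]
gripper_width: 0.0471
```

step_arm:
  motion:
    - [-0.1,-1,0,0,0]
    - [-0.1,-1,0,0,0]
    - [-0.1,-1,0,0,0]
    - [-0.1,-0.5,0,0,0]
    - [-0.1,0,0,0,0]

```text
time: 20.3
ee_pos: [0.6235, 0.3231, 0.2024]
eef_rot: [2.151, 1.564, 0.481]
wrist_force: [-0.1, 0.4, 0.0]
gripper_width: 0.0471
```

```bash
python3 go.py .695 .0326 .20 9.3
```

```text
t 20.3 p [0.6235 0.3231 0.2024] jaw yaw -5.68 q6 2.148 w 0.0471 F [-0.1  0.4  0. ] tilt [ 0.0056  0.0029 -1.    ]
turn units -3.27 then shift units xyz [0.048 0.591 7.456] now axes: [0.048 2.497 7.05 ]
```

step_arm:
  motion:
    - [-0.1,0,0,0,-1]
    - [-0.1,0,0,0,-1]
    - [-0.1,0,0,0,-1]
    - [-0.1,0,0,0,-0.27]
    - [-0.1,0,0.06,0.75,0]
    - [-0.1,0,0.06,0.75,0]
    - [-0.1,0,0.06,0.75,0]
    - [-0.1,0,0.06,0.75,0]
    - [-0.1,0,0.06,0.75,0]
    - [-0.1,0,0.06,0.75,0]

```text
time: 21.3
ee_pos: [0.6658, 0.146, 0.1971]
eef_rot: [-1.536, 1.57, -2.946]
wrist_force: [0.0, 0.0, -0.5]
gripper_width: 0.0473
```

step_arm:
  motion:
    - [-0.1,0.3,0.06,0.75,0]
    - [-0.1,0.5,0.06,0.75,0]
    - [-0.1,0.5,0.06,0.75,0]
    - [-0.1,0.1,0.05,0.7,0]
    - [-0.1,0,0,0,0]
    - [-0.1,0,0,0,0]

```text
time: 21.9
ee_pos: [0.6938, 0.0317, 0.1412]
eef_rot: [-1.905, 1.57, 2.967]
wrist_force: [-0.9, -0.4, 0.5]
gripper_width: 0.0471
```

```bash
python3 go.py .695 .0326 .033 9.3;  python3 - <<'E'
from h import *
f=grab_frame("top"); g=grab_frame("side")
save("p5",np.hstack([cv2.resize(f["img"][160:260,110:230],None,fx=3.3,fy=3.3,interpolation=cv2.INTER_CUBIC),cv2.resize(g["img"][150:250,210:330],None,fx=3.3,fy=3.3,interpolation=cv2.INTER_CUBIC)]))
E
```

```text
t 21.9 p [0.6938 0.0317 0.1412] jaw yaw 9.17 q6 1.456 w 0.0471 F [-0.9 -0.4  0.5] tilt [-1.e-03  2.e-04 -1.e+00]
turn units -0.03 then shift units xyz [ 2.705  0.037 -0.016] now axes: [ 2.705  0.037 -0.016]
```

View pics/p5.png

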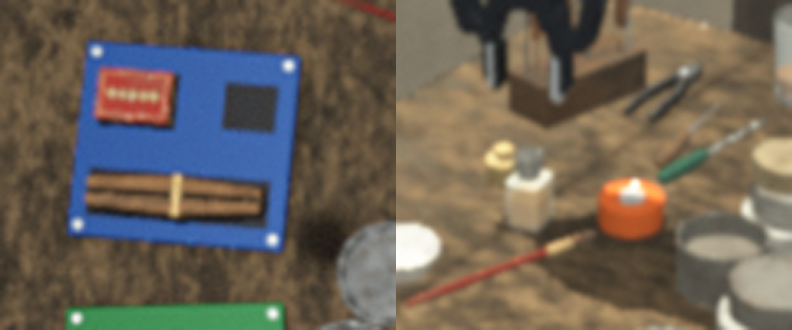

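step_arm:
  motion:
    - [-0.1,0.6,0.03,0,0]
    - [-0.1,0.7,0,0,0]
    - [-0.1,0.7,0,0,0]
    - [-0.1,0.5,0,0,0]
    - [-0.1,0.2,0,0,0]
    - [0,0,0,0,0]
    - [0.3,0,0,0,0]
    - [1,0,0,0,0]
    - [1,0,0,0,0]
    - [1,0,0,0,0]
  squeeze: 30

```text
time: 23.0
ee_pos: [0.6959, 0.0326, 0.0355]
eef_rot: [1.578, 1.568, 0.17]
wrist_force: [0.3, 1.0, 6.2]
gripper_width: 0.0294
```

step_arm:
  motion:
    - [1,0,0,0,0]
    - [1,-0.5,0,0,0]
    - [1,-0.9,0,0,0]
    - [1,-1,0,0,0]
    - [1,-0.5,0,0,0]
    - [1,0,0,0,0]

```text
time: 23.6
ee_pos: [0.6966, 0.0324, 0.1543]
eef_rot: [1.442, 1.565, 0.034]
wrist_force: [0.8, -0.0, -0.3]
gripper_width: 0.0297
```

```bash
python3 go.py .6143 .242 .15 -5.7
```

```text
t 23.6 p [0.6966 0.0324 0.1543] jaw yaw 9.29 q6 1.455 w 0.0297 F [ 0.8 -0.  -0.3] tilt [ 6.3e-03  2.0e-04 -1.0e+00]
turn units 3.27 then shift units xyz [ 0.095 -2.568 -5.011] now axes: [ 0.095 -1.184 -5.504]
```

step_arm:
  motion:
    - [1,0,0,0,1]
    - [1,0,0,0,1]
    - [1,0,0,0,1]
    - [1,0,0,0,0.27]
    - [1,0,-0.36,-0.7,0]
    - [1,0,-0.36,-0.7,0]
    - [1,0,-0.37,-0.72,0]
    - [1,0,-0.37,-0.72,0]
    - [1,0,-0.37,-0.72,0]
    - [1,0,-0.37,-0.72,0]

```text
time: 24.6
ee_pos: [0.6237, 0.2125, 0.149]
eef_rot: [-1.111, 1.57, -2.78]
wrist_force: [0.7, -0.4, -1.0]
gripper_width: 0.0295
```

step_arm:
  motion:
    - [1,0.3,-0.37,-0.72,0]
    - [1,0.6,0,0,0]
    - [1,0.6,0,0,0]
    - [1,0,0,0,0]
    - [1,0,0,0,0]

```text
time: 25.1
ee_pos: [0.6123, 0.2414, 0.0896]
eef_rot: [-1.065, 1.569, -2.735]
wrist_force: [-0.9, -0.6, 0.3]
gripper_width: 0.03
```

```bash
python3 go.py .6143 .242 .0415 -5.7
```

```text
t 25.1 p [0.6123 0.2414 0.0896] jaw yaw -5.65 q6 2.045 w 0.03 F [-0.9 -0.6  0.3] tilt [-1.2e-03 -5.0e-04 -1.0e+00]
turn units 0.01 then shift units xyz [ 1.203  0.049 -0.022] now axes: [ 1.203  0.049 -0.022]
```

step_arm:
  motion:
    - [1,0.5,0.05,0,0]
    - [1,0.3,0,0,0]
    - [1,0.2,0,0,0]
    - [1,0.13,0,0,0]
    - [1,0.05,0,0,0]
    - [1,0,0,0,0]
    - [0.05,0,0,0,0]
    - [0.05,0,0,0,0]
    - [0.05,0,0,0,0]
    - [0.05,-0.3,0,0,0]

```text
time: 26.1
ee_pos: [0.6138, 0.2411, 0.0536]
eef_rot: [-1.117, 1.568, -2.787]
wrist_force: [-0.1, -0.3, -0.1]
gripper_width: 0.0403
```

step_arm:
  motion:
    - [0.05,-0.8,0,0,0]
    - [0.05,-1,0,0,0]
    - [0.05,-1,0,0,0]
    - [0.05,-0.8,0,0,0]
    - [-0.5,0,0,0,0]

```text
time: 26.6
ee_pos: [0.616, 0.242, 0.2057]
eef_rot: [2.044, 1.562, 0.374]
wrist_force: [0.5, -0.1, 1.4]
gripper_width: 0.0537
```

```bash
python3 go.py .627 -.0125 .20 -33
```

```text
t 26.6 p [0.616  0.242  0.2057] jaw yaw -5.68 q6 2.044 w 0.0537 F [ 0.5 -0.1  1.4] tilt [ 0.0083  0.0033 -1.    ]
turn units 5.96 then shift units xyz [0.123 3.694 5.188] now axes: [0.123 0.902 6.304]
```

step_arm:
  motion:
    - [-0.65,0,0.1,0.7,0]
    - [-0.65,0,0.1,0.7,0]
    - [-0.65,0,0.1,0.7,0]
    - [-0.65,0,0.1,0.7,0]
    - [-0.65,0,0.1,0.7,0]
    - [-0.65,0.3,0.1,0.7,0]
    - [-0.65,0.5,0.1,0.7,0]
    - [-0.65,0.6,0.1,0.7,0]
    - [-0.65,0.6,0.1,0.7,0]
    - [-0.65,0,0,0,0]

```text
time: 27.6
ee_pos: [0.6237, -0.0158, 0.115]
eef_rot: [-1.373, 1.565, -3.046]
wrist_force: [0.6, 0.6, -0.6]
gripper_width: 0.0706
```

step_arm:
  motion:
    - [-0.65,0,0,0,0]
    - [-0.65,0,0,0,0]

```text
time: 27.8
ee_pos: [0.6259, -0.0122, 0.1199]
eef_rot: [1.807, 1.569, 0.138]
wrist_force: [0.4, 0.6, 0.7]
gripper_width: 0.0704
```

```bash
python3 go.py .627 -.0125 .033 -5.7;  python3 - <<'E'
from h import *
f=grab_frame("top"); g=grab_frame("side")
save("p6",np.hstack([cv2.resize(f["img"][160:260,110:230],None,fx=3.3,fy=3.3,interpolation=cv2.INTER_CUBIC),cv2.resize(g["img"][180:320,160:328],None,fx=2.36,fy=2.36,interpolation=cv2.INTER_CUBIC)[:330]]))
E
```

```text
t 27.8 p [ 0.6259 -0.0122  0.1199] jaw yaw -5.65 q6 1.65 w 0.0704 F [0.4 0.6 0.7] tilt [ 1.5e-03  2.0e-04 -1.0e+00]
turn units 0.01 then shift units xyz [2.173 0.025 0.006] now axes: [2.173 0.025 0.006]
```

View pics/p6.png

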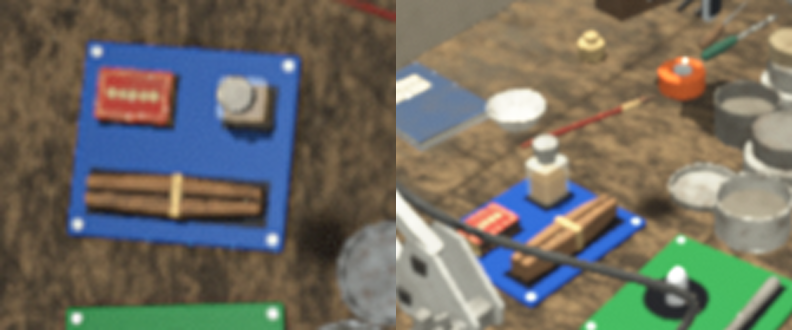

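step_arm:
  motion:
    - [-0.65,0.8,0.02,0,0]
    - [-0.65,0.7,0,0,0]
    - [-0.65,0.5,0,0,0]
    - [-0.65,0.2,0,0,0]
    - [-0.4,0,0,0,0]
    - [-0.2,0,0,0,0]
    - [1,0,0,0,0]
    - [1,0,0,0,0]
    - [1,0,0,0,0]
    - [1,0,0,0,0]
  squeeze: 40

```text
time: 28.9
ee_pos: [0.627, -0.013, 0.0319]
eef_rot: [1.742, 1.569, 0.072]
wrist_force: [-0.3, -0.1, 6.1]
gripper_width: 0.0527
```

step_arm:
  motion:
    - [1,0,0,0,0]
    - [1,-0.5,0,0,0]
    - [1,-0.9,0,0,0]
    - [1,-1,0,0,0]
    - [1,-1,0,0,0]
    - [1,-0.5,0,0,0]
    - [1,0,0,0,0]

```text
time: 29.6
ee_pos: [0.6275, -0.0131, 0.1906]
eef_rot: [1.638, 1.565, -0.032]
wrist_force: [-0.8, -0.4, -0.9]
gripper_width: 0.0523
```

```bash
python3 go.py .4288 .2956 .19 60.5
```

```text
t 29.6 p [ 0.6275 -0.0131  0.1906] jaw yaw -5.69 q6 1.649 w 0.0523 F [-0.8 -0.4 -0.9] tilt [ 5.7e-03 -2.0e-04 -1.0e+00]
turn units -14.44 then shift units xyz [-0.015  4.271 -8.124] now axes: [-0.015 -5.709 -7.187]
```

step_arm:
  motion:
    - [1,0,0,0,-1]
    - [1,0,0,0,-1]
    - [1,0,0,0,-1]
    - [1,0,0,0,-1]
    - [1,0,0,0,-1]
    - [1,0,0,0,-1]
    - [1,0,0,0,-1]
    - [1,0,0,0,-1]
    - [1,0,0,0,-1]
    - [1,0,0,0,-1]

```text
time: 30.6
ee_pos: [0.6258, -0.013, 0.1849]
eef_rot: [-2.284, 1.569, 3.132]
wrist_force: [0.6, -0.6, -0.4]
gripper_width: 0.0527
```

step_arm:
  motion:
    - [1,0,0,0,-1]
    - [1,0,0,0,-1]
    - [1,0,0,0,-1]
    - [1,0,0,0,-1]
    - [1,0,0,0,-0.44]
    - [1,0,0.38,-0.73,0]
    - [1,0,0.39,-0.74,0]
    - [1,0,0.39,-0.74,0]
    - [1,0,0.39,-0.74,0]
    - [1,0,0.39,-0.74,0]

```text
time: 31.6
ee_pos: [0.5347, 0.128, 0.1851]
eef_rot: [-2.391, 1.569, -2.906]
wrist_force: [-0.2, 0.1, 0.7]
gripper_width: 0.0524
```

step_arm:
  motion:
    - [1,0,0.39,-0.74,0]
    - [1,0,0.39,-0.74,0]
    - [1,0,0.39,-0.74,0]
    - [1,0.3,0.39,-0.74,0]
    - [1,0.5,0.39,-0.74,0]
    - [1,0.5,0.39,-0.74,0]
    - [1,0.4,0,0,0]
    - [1,0,0,0,0]
    - [1,0,0,0,0]

```text
time: 32.5
ee_pos: [0.4273, 0.2957, 0.1181]
eef_rot: [-1.915, 1.569, -2.43]
wrist_force: [0.2, -0.9, 0.1]
gripper_width: 0.0523
```

```bash
python3 go.py .4288 .2956 .038 60.5
python3 - <<'E'
from h import *
f=grab_frame("top"); g=grab_frame("side")
np.save("pics/f7.npy",f,allow_pickle=True);np.save("pics/g7.npy",g,allow_pickle=True)
print(proj(f,[.4288,.2956,.1]),proj(g,[.4288,.2956,.1]))
save("p7",np.hstack([cv2.resize(f["img"][220:320,110:210],None,fx=4,fy=4,interpolation=cv2.INTER_CUBIC),cv2.resize(g["img"][230:330,230:330],None,fx=4,fy=4,interpolation=cv2.INTER_CUBIC)]))
E
```

```text
t 32.5 p [0.4273 0.2957 0.1181] jaw yaw 60.5 q6 1.12 w 0.0523 F [ 0.2 -0.9  0.1] tilt [-0.0012 -0.001  -1.    ]
turn units -0.0 then shift units xyz [2.003 0.02  0.035] now axes: [2.003 0.02  0.035]
[[152.15064759 273.86047362]] [[278.42896668 269.73499533]]
```

View pics/p7.png

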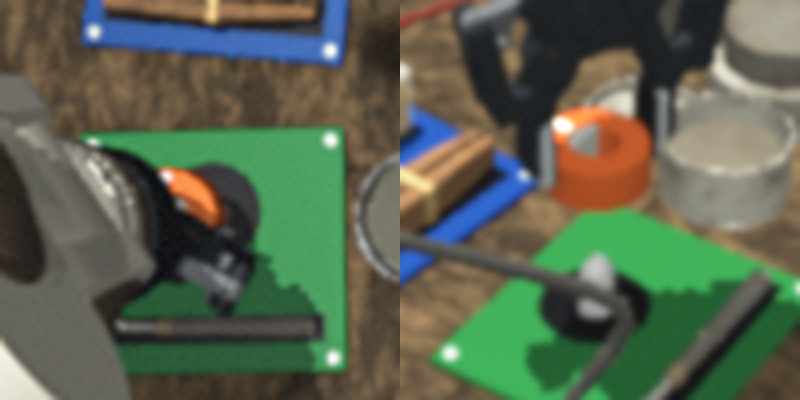

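Run:
```python
from h import *
f=np.load("pics/f7.npy",allow_pickle=True).item();g=np.load("pics/g7.npy",allow_pickle=True).item()
c=np.array([.4276,.2957,.0]); a=np.linspace(0,2*np.pi,73)
def circ(r,z,c=c): return c+np.c_[r*np.cos(a),r*np.sin(a),z+0*a]
cr=lambda p,o:((p-o)*4).round(1)
og=np.array([230-100,230]);of=np.array([110,220])
print("mark",[ (d,cr(proj(g,c+[.021*np.cos(np.radians(d)),.021*np.sin(np.radians(d)),.110])[0],og).tolist()) for d in(-20,-10,0,10,20)])
W=np.r_[circ(.027,.086),circ(.027,.11)]; p=cr(proj(g,W),og); print("wheel side bbox",p.min(0),p.max(0))
s=np.array([.4288,.2956,0]); S=circ(.006,.036,s); p=cr(proj(g,S),og); print("spindle top side",p.min(0),p.max(0))
B=circ(.025,.0065,s)
im=np.hstack([cv2.resize(f["img"][220:320,110:210],None,fx=4,fy=4,interpolation=cv2.INTER_CUBIC),cv2.resize(g["img"][230:330,230:330],None,fx=4,fy=4,interpolation=cv2.INTER_CUBIC)])
for P in(circ(.027,.086),circ(.027,.11),circ(.012,.11),S,circ(.010,.006,s)):
    cv2.polylines(im,[cr(proj(g,P),og).astype(int)],True,(0,255,255),1)
    cv2.polylines(im,[cr(proj(f,P),of).astype(int)],True,(0,255,255),1)
save("p8",im)
```

```text
mark [(-20, [570.4, 122.6]), (-10, [564.8, 125.5]), (0, [560.0, 128.9]), (10, [556.3, 132.8]), (20, [553.7, 137.1])]
wheel side bbox [539.9 110.7] [651.5 217.5]
spindle top side [581.4 252.5] [605.2 268. ]
```

View pics/p8.png

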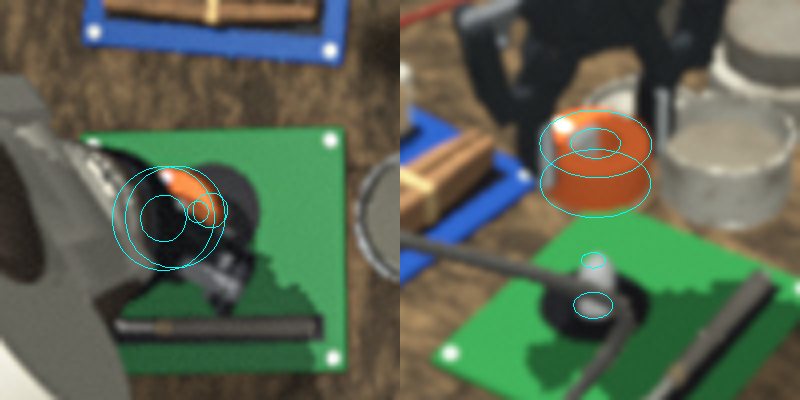

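step_arm:
  motion:
    - [1,0.6,0.02,0.03,-0.3]
    - [1,0.5,0,0,0]
    - [1,0.1,0,0,0]
    - [1,0,0,0,0]
    - [1,0.1,0,0,0]
    - [1,0.1,0,0,0]
    - [1,0,0,0,0]

```text
time: 33.3
ee_pos: [0.429, 0.2962, 0.0627]
eef_rot: [1.026, 1.571, 0.535]
wrist_force: [-0.2, -0.6, -0.7]
gripper_width: 0.0526
```

```bash
python3 go.py .4288 .2956 .038 62
```

```text
t 33.3 p [0.429  0.2962 0.0627] jaw yaw 61.87 q6 1.095 w 0.0526 F [-0.2 -0.6 -0.7] tilt [ 1.e-04  1.e-04 -1.e+00]
turn units -0.03 then shift units xyz [ 0.618 -0.017  0.002] now axes: [ 0.618 -0.017  0.002]
```

No contact, and the wheel is 5 mm over the taper already. Continue slowly.

step_arm:
  motion:
    - [1,0.1,0,0,0]
    - [1,0.1,0,0,0]
    - [1,0,0,0,0]

```text
time: 33.6
ee_pos: [0.4287, 0.2961, 0.054]
eef_rot: [-2.07, 1.57, -2.561]
wrist_force: [0.4, -0.7, -1.1]
gripper_width: 0.0528
```

step_arm:
  motion:
    - [1,0.1,0,0,0]
    - [1,0.1,0,0,0]
    - [1,0,0,0,0]

```text
time: 33.9
ee_pos: [0.4287, 0.296, 0.0459]
eef_rot: [-2.037, 1.57, -2.528]
wrist_force: [-0.1, 0.3, -0.9]
gripper_width: 0.0524
```

step_arm:
  motion:
    - [1,0.1,0,0,0]
    - [1,0.08,0,0,0]
    - [1,0,0,0,0]

```text
time: 34.2
ee_pos: [0.4287, 0.2961, 0.0389]
eef_rot: [-2.055, 1.57, -2.546]
wrist_force: [-0.5, 0.5, -0.1]
gripper_width: 0.053
```

step_arm:
  motion:
    - [-0.5,0,0,0,0]
    - [-0.5,0,0,0,0]
    - [-0.5,0,0,0,0]
    - [-0.5,-0.3,0,0,0]
    - [-0.5,-0.8,0,0,0]
    - [-0.5,-1,0,0,0]
    - [-0.5,-1,0,0,0]
    - [-0.5,-1,0,0,0]
    - [-0.5,0,-0.4,0.7,0]
    - [-0.5,0,-0.4,0.7,0]

```text
time: 35.2
ee_pos: [0.464, 0.2418, 0.2063]
eef_rot: [0.979, 1.567, 0.49]
wrist_force: [0.3, 0.2, 0.4]
gripper_width: 0.0638
```

step_arm:
  motion:
    - [-0.5,0,-0.4,0.7,0]
    - [-0.5,0,-0.4,0.7,0]
    - [-0.5,0,-0.4,0.7,0]
    - [-0.5,0,-0.4,0.7,0]
    - [-0.5,0,-0.4,0.7,0]
    - [-0.5,0,-0.4,0.7,0]
    - [-0.5,0,-0.4,0.7,0]
    - [-0.5,0,-0.4,0.7,0]
    - [-0.5,0,0,0,0]
    - [-0.5,0,0,0,0]

```text
time: 36.2
ee_pos: [0.6006, 0.0227, 0.204]
eef_rot: [1.816, 1.571, 1.323]
wrist_force: [0.0, 0.2, 0.4]
gripper_width: 0.064
```

Run:
```python
from h import *
f=grab_frame("top"); g=grab_frame("side")
bl=(np.array([.5889,.2898,0]),np.radians(-5.7)); gr=(np.array([.4068,.2956,0]),np.radians(.2))
ims=[]
for cam,(u,v,n) in ((f,(110,160,170)),(g,(170,200,170))):
    im=cv2.resize(cam["img"][v:v+n,u:u+n],None,fx=2.35,fy=2.35,interpolation=cv2.INTER_CUBIC)
    def line(P): cv2.polylines(im,[((proj(cam,P)-[u,v])*2.35).astype(int)],True,(0,255,255),1)
    for (o,t),x,y,w,h,z in ((bl,-.038,0,.03,.125,.031),(bl,.03,.035,.036,.052,.021),(bl,.03,-.045,.03,.034,.048),(gr,-.045,0,.014,.126,.016)):
        c=np.array([[-w,-h],[w,-h],[w,h],[-w,h]])/2+[x,y]; R=np.array([[np.cos(t),-np.sin(t)],[np.sin(t),np.cos(t)]])
        line(np.c_[c@R.T,np.full(4,z)]+o)
    a=np.linspace(0,6.28,60)
    for zz in(.03,): line(np.c_[.027*np.cos(a)+.4288,.027*np.sin(a)+.2956,zz+0*a])
    ims.append(im)
save("p9",np.hstack(ims)); s=sense(); print(s["time"],np.round(s["ee_pos"],3))
```

```text
36.3 [0.6   0.024 0.204]
```

View pics/p9.png

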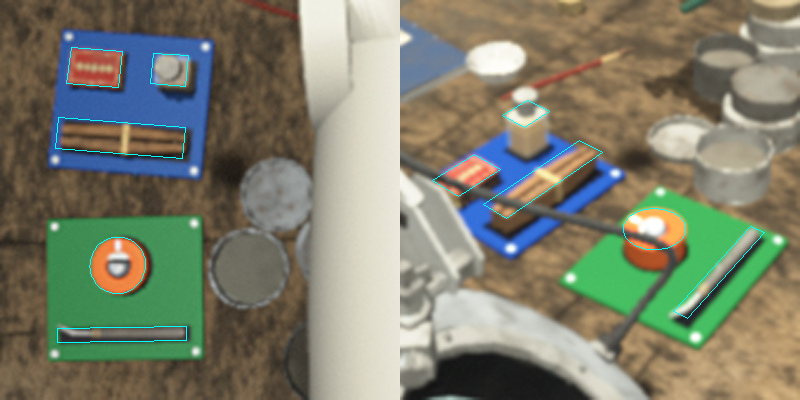

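All of the parts line up with their predicted outlines in both views. The wheel sits at seated height over the spindle with its mark toward +x. Nothing is touched by the arm, so I'm handing in.

```bash
python3 -c "
from bench import *
print(close_job())"
```

```text
the job is handed in; nothing more can be done
None
```

Both kits are made up and the job is handed in, after about 36 s of the 136 s allowed; no verdict is reported.

- **Blue board:** the clamp, red box and upright oil bottle lie on their outlines. I estimate each within about 3 mm of its outline's centre.
- **Green board:** the burnisher lies on its outline. The wheel was turned about 66° and lowered over the spindle to the board's face with no measurable contact force.
- **Last check:** predicted outlines drawn over the final top and side pictures matched all five parts. The gripper was open and well clear of everything.
- **Bystanders:** the arm never worked at the pliers or the brass weight. I did not measure them again at the end; they stood in place in the last pictures that showed them.
- **Small disagreements:**
  - The held wheel appeared about 2 mm higher in the side view than predicted, which is about the calibration error.
  - The burnisher gripped at 7.6–7.8 mm instead of about 10 mm, and the clamp at about 26 mm instead of 30 mm. Both held and were placed without trouble.

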